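# Lock the paint chest with the slotted disc and bar

### The job

Lock the paint chest: with a fingertip against its red knob, push the yellow disc round until its slot lines up with the brass bar, then push the bar by its orange crosspiece through the slot and the steel bridge beyond, until the crosspiece is right up against the end of its channel. Push gently and never lift the bar; leave the painted pebbles, paints and water pot undisturbed, and finish with the hand clear.

Things in the scene. Friction and masses are not known exactly. Their poses are not given: they have to be found in the camera images.
- chest: Fixed plywood paint chest, 420 x 204 mm, blue two-leaf lid, flat top at z = 90 mm. Origin: centre of the underside, on the table. +x is the way the bar is pushed home (along the long side, roughly to the robot's right: world -y within 0.4 rad), +y 90 degrees left of that (away from the robot), z up. The lock lies along y = 0 of this frame.
- channel_end (a point): Rear end of the bar's channel, at (-45, 0, 96) mm in the chest frame, on top of the dark steel track (x -208 to +38 mm, 52 mm wide, top at z = 96 mm). From here two steel walls run to x = +38 mm, |y| 9.8 to 17.8 mm, tops at z = 109 mm; the bar runs between them. Axes as the chest's.
- bridge (a point): Centre of the steel bridge (keeper) the bar's tip must pass under, at (137, 0, 101) mm in the chest frame, 18 mm long in x, 44 mm wide, top at z = 118 mm; opening 24 mm wide. Axes as the chest's.
- disc_axis (a point): Fixed point on the disc's upright axis at the level of the lid top, at (85, 0, 90) mm in the chest frame; axes as the chest's.
- lock_disc (a joint): Angle in rad of the yellow disc about its upright axis, anticlockwise positive from above. The slot lies along the bar at 0 and equally at pi (either will do); starts between 0.6 and 2.54. Stops at -0.4 and 3.54. Steady friction (about 0.06 N m, some 2.5 N at the knob), no spring; stays where it is left.
- disc_slot (a point): Centre of the yellow disc's top face (z = 109 mm). Disc 72 mm in diameter with a straight slot 24 mm wide right across, 14 mm deep, black floor. x along the slot, y from the centre towards the red knob, z up. The bar has 4 mm of play each side in the slot.
- knob_top (a point): Centre of the top of the red knob on the disc: an upright post 14 mm in diameter, 27 mm tall above the disc's top face (top at z = 136 mm), 26 mm from the disc's axis, square to the slot. Axes as the disc's. At joint 0 it is on the chest's +y side of the axis, at pi on the -y side, at pi/2 towards the bar.
- bar: Loose brass-coloured bar 16 mm wide, 10 mm high, 0.18 to 0.35 kg, on the track between the channel walls, open above. At its rear an orange crosspiece 12 mm thick, 46 mm wide, 40 mm high (top z = 136 mm). Origin: centre of the crosspiece's underside; x towards the tip. In the chest frame it starts at x = -181 to -161 mm; home is x = -51 mm, crosspiece against the walls. Slides with 1 to 3 N.
- bar_tip (a point): Foremost point of the bar's rounded nose, 201 mm ahead of the bar's origin, at mid height; axes as the bar's. When home it is at x = 150 mm in the chest frame, just through the bridge.
- pebble_a: Terracotta painted pebble with a blue spot, 44 mm across, 20 mm high, loose on the lid beside the lock. Origin under its centre.
- pebble_b: Grey painted pebble with a green spot, 44 mm across, 20 mm high, loose on the lid beside the lock. Origin under its centre.
- paint_red: Red paint bottle, 52 mm in diameter, 135 mm high, on the table beyond the chest. Origin under its centre.
- paint_green: Green paint bottle, 52 mm in diameter, 135 mm high, on the table beyond the chest. Origin under its centre.
- paint_jar: Glass paint jar with a yellow cap, 56 mm in diameter, 65 mm high, on the table beyond the chest. Origin under its centre.
- water_pot: White water pot, rim 66 mm in diameter, 80 mm high, on the table past the bridge end of the chest. Origin under its centre.
Mind the look-alikes: they are no part of the job. Of the things like the bar, leave any that is black; of the rest the larger one is meant.

How it is judged:
By the outcome, as a careful person would: the job done as asked, in the order asked, and still so for the second after the job is handed in, with the robot touching nothing.
It also fails if it takes over 54 s, if anything falls off the work surface, if the arm or the gripper's body presses on something with over 40 N, if the wrist force passes 120 N, or if a joint passes its speed limit or range.

### The arm

A 7-joint arm with a two-finger parallel gripper is mounted at the origin on the work surface. World frame = base frame: x ahead of the robot, y to its left, z up, the work surface at z = 0. Lengths are in mm, angles in rad, forces in N, time in s.
With the tool pointing down it reaches from about 350 to 900 mm from the base axis. Payload 7.2 kg.
Tool frame: the origin (TCP) lies on the centre line of the jaws, within the pads' length; the fingertips stand 14 mm ahead of it and the grasp point (between the pads) lies 5 mm behind it; z points along the fingers, y is the line along which they close (so a half turn about z gives the same grasp; the last joint's range is limited). The gripper opens to 88 mm and grips with 3 to 60 N. Pads are 20 mm wide; open, the fingers measure 115 mm over their backs; the gripper's body (75 mm by 178 mm) begins 61 mm behind the grasp point.
Start: joints at [-1.398, 0.411, -0.013, 1.596, 0.006, 1.134, -0.082], TCP at [149.059, 606.968, 236.653] pointing down, gripper open.
Joint ranges: [-2.95, 2.95], [-0.29, 1.99], [-1.47, 1.44], [0.14, 2.54], [-1.03, 4.17], [0.13, 1.85], [-2.86, 2.86]. Speed limits (rad/s): [2.39, 2.39, 3.01, 3.01, 3.14, 3.14, 3.14].

### API

Orientations are given as a unit quaternion [x, y, z, w].
In Python, from plant import bot gives the robot as it stands.
- The arm moves only by the tool move_arm, never from a script. Its argument "rows" is a list of rows, each an object with "offset": the shift along the tool's x, y, z in units of 50 mm (1.0 is 50 mm), a list of three; "delta_rot": the turn, a rotation vector about the tool's x, y, z in units of 6 degrees (1.0 is 6 degrees), a list of three; "jaw": the closure, from 0 (fully open) to 1 (shut). In form: [{"offset": [dx, dy, dz], "delta_rot": [rx, ry, rz], "jaw": jaw}, ...]. A call has 1 to 8 rows; each row shifts and turns the commanded pose from where the row before left it, along the tool's axes as they then stand; what a row does not reach is not made up. A row lasts 1/10 s, in which the tool goes at most 50 mm and 8.59 degrees, less where a joint would pass 70% of its speed; a pose out of reach is approached as far as the arm can. A call is refused whole if a number of a shift passes 1 or a number of a turn 1, either way. A call with a gripper value outside its range is refused whole. The fingers move at their own pace and stop on an object; "force" is the grip in N (left out, the last holds). Time passes only in rows, so rows that do not move let the fingers close. It gives the time, the measured TCP pose, the force, the opening and the grip force at its end, in the units of the state.
- bot.get_state(): the state, without advancing time (a new reading comes with each control period).
- bot.read_camera(name): name is "side" or "top"; returns a dict with "frame" (480x640x3 uint8, red, green, blue), "fx", "fy", "cx", "cy" (pixels), "rvec" (rotation vector, rad) and "tvec" (3), from world to camera coordinates, as OpenCV has them. Camera axes: x right, y down, z forward; pixel columns grow to the right and rows downward; lengths in mm; the calibration is good to about 2 mm. A picture is of the moment at which its call begins. There is no depth.
- bot.sign_off(): hands the job in; it is judged then, once.
The state is a dict: "time_s": time; "qpos": joint angles; "qd": joint speeds; "effort": joint torques, N m; "eef_pos": TCP position; "tcp_rot": TCP orientation; "wrist_force": force on the tool from outside, world axes, zero at the start; "torque": the same for the moment, N m; "gripper_width": finger opening in mm; "grip_force": force on a finger pad.
Only numpy, scipy, OpenCV 4.12 (cv2) and the standard library are available. Lean on these libraries where they do the work, as an engineer would, in place of code of your own. Each camera call takes 0.05 s, during which the arm holds its last target. There are 200 camera calls.

## Working session

There is one attempt and no reset: what is moved stays moved. The work goes in short steps, Python scripts to look and compute and a tool call to move; the robot and the scene stay as the last step left them, time stands still between calls to the robot, and variables do not carry over. Pictures are saved under pics/ and viewed, at most 10 in all, crops included, and the job is handed in when it is done.

Besides the shell and the picture viewer there is one more tool, called after "Request:" as name([rows], argument=value, ...), one row to a line, values as JSON. move_arm: Moves the arm, as the interface text tells. Its arguments: {"type":"object","properties":{"rows":{"type":"array","items":{"type":"object","properties":{"offset":{"type":"array","items":{"type":"number"}},"delta_rot":{"type":"array","items":{"type":"number"}},"jaw":{"type":"number"}}}},"force":{"type":"number"}},"required":["rows"]}

```bash
mkdir -p pics
cat > h.py <<'E'
import numpy as np, cv2
from plant import bot
def cam(n): return bot.read_camera(n)
def save(im,p): cv2.imwrite('pics/'+p,cv2.cvtColor(im,cv2.COLOR_RGB2BGR))
def K(c): return np.array([[c['fx'],0,c['cx']],[0,c['fy'],c['cy']],[0,0,1.]])
def ray(c,u,v,z):
    R=cv2.Rodrigues(np.array(c['rvec'],float))[0];t=np.array(c['tvec'],float).ravel()
    C=-R.T@t; d=R.T@np.linalg.inv(K(c))@np.array([u,v,1.]); return C+d*(z-C[2])/d[2]
def proj(c,P):
    return cv2.projectPoints(np.array(P,float).reshape(-1,1,3),np.array(c['rvec'],float),np.array(c['tvec'],float),K(c),None)[0].reshape(-1,2)
E
python3 - <<'E'
from h import *
for n in ('top','side'):
    c=cam(n); save(c['frame'],n+'0.png'); print(n,c['fx'],c['cx'],c['cy'],c['rvec'],c['tvec'])
print(bot.get_state())
E
```

```text
top 544.5300035621304 316.473302391788 233.35954275049184 [ 2.07264674 -2.16323274  0.22132882] [ 113.23780855  550.4943637  1227.89582413]
side 439.4805353739041 314.6066069329482 234.61744857185164 [ 2.15527724 -0.43947701  0.19631637] [-454.86860158  265.25427149  890.73958069]
{'time_s': 0.1, 'qpos': array([-1.39818587,  0.41179594, -0.01270732,  1.59698375,  0.00559574,
        1.13431645, -0.08217496]), 'qd': array([ 4.67132184e-05, -7.88320700e-04, -8.81868470e-04, -1.27869793e-03,
        3.11514745e-04, -6.28199830e-04,  9.88394060e-04]), 'effort': array([ 3.25788096e-03, -5.89101899e+01,  6.43350799e-01, -2.91716534e+01,
       -5.39855019e-02,  1.44997556e-02,  3.65145729e-05]), 'eef_pos': array([148.98647992, 606.51343516, 235.89854836]), 'tcp_rot': array([ 1.20093010e-01,  9.92762374e-01, -7.33022806e-04, -3.72454849e-05]), 'wrist_force': array([-0.45914071, -0.10773036, -0.09161578]), 'torque': array([-0.01049228,  0.02265991, -0.02763523]), 'grip_force': 0.0, 'gripper_width': 87.57976969429818}
```

View pics/top0.png

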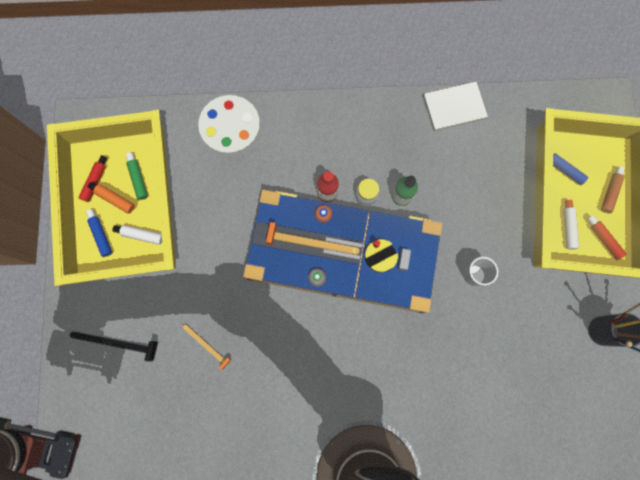

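View pics/side0.png

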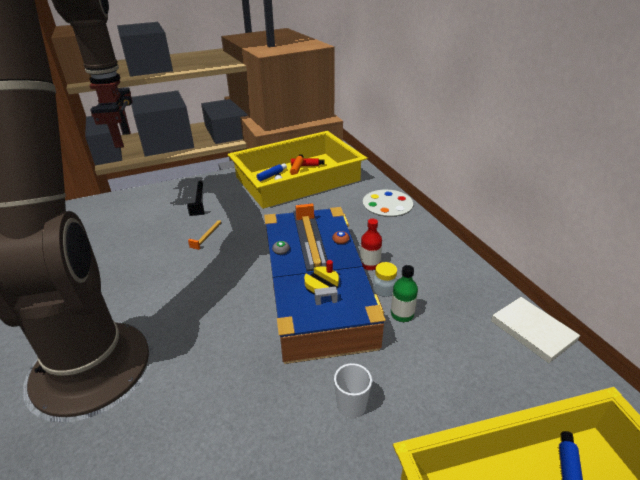

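The top view shows the look-alikes: the long bar on the chest (crosspiece (270,233), tip (361,251)), a small orange-ended one (205,345) and a black one (115,343). I choose the one on the chest. The knob is at (376,243) and the bridge at (405,259). Next is a close crop.

Run:
```python
from h import *
im=cv2.imread('pics/top0.png')[180:315,240:445]
im2=cv2.resize(im,(800,527),interpolation=cv2.INTER_CUBIC);cv2.imwrite('pics/c1.png',im2)
```

```text
(no output)
```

View pics/c1.png

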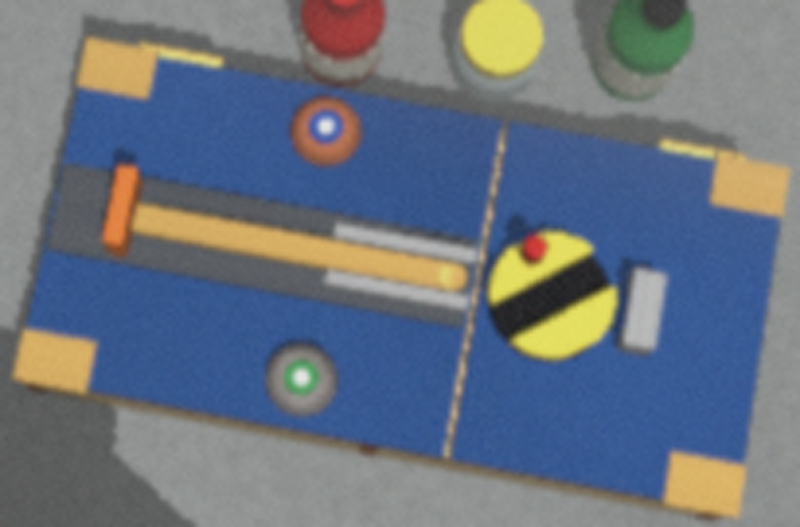

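The crop shows the brass bar with the orange crosspiece at (122,208), the tip at (465,277), the knob at (534,246), the disc centre at (553,294) and the bridge at (643,310). This is the right bar. The slot is about 0.6 to 0.7 rad anticlockwise, so it goes clockwise to 0.

```bash
cat >> h.py <<'E'
def T(p,P):
    x,y,a=p; P=np.atleast_2d(np.array(P,float)); c,s=np.cos(a),np.sin(a)
    return np.c_[x+c*P[:,0]-s*P[:,1], y+s*P[:,0]+c*P[:,1], P[:,2]]
def inv(p,W):
    x,y,a=p; d=np.array(W,float)[:2]-[x,y]; c,s=np.cos(a),np.sin(a); return np.array([c*d[0]+s*d[1],-s*d[0]+c*d[1]])
E
python3 - <<'E'
from h import *
from scipy.optimize import least_squares
c=cam('top'); k=800/205
f=lambda q:(np.array(q,float)+.5)/k-.5+[240,180]
L=[(-210,102,90),(210,102,90),(210,-102,90),(-210,-102,90),(85,0,109),(137,0,118),(38,13.8,109),(-45,13.8,109)]
px=f([(83,37),(790,168),(742,516),(14,381),(553,294),(646,308),(477,252),(337,231)])
w=np.array([.7,.7,.7,.7,2,1.5,1,1])[:,None]
g=lambda p:((proj(c,T(p,L))-px)*w).ravel()
c0=ray(c,345,247,90)
r=least_squares(g,[c0[0],c0[1],-np.pi/2],loss='soft_l1');print(r.x,'\n',(g(r.x).reshape(-1,2)/w).round(2))
p=r.x; np.save('p.npy',p)
def q(n,u,z): W=ray(c,*f(u),z); print(n,W.round(1),inv(p,W).round(1)); return inv(p,W)
d=q('disc',(553,294),109); kn=q('knob',(534,246),136); a=q('s1',(505,322),95);b=q('s2',(597,270),95)
print('th knob',np.arctan2(-(kn-[85,0])[0],kn[1]),'slot',np.arctan2(*(b-a)[::-1]))
q('cross',(125,207),136);q('tip',(467,277),103);q('pebA',(325,130),110);q('pebB',(301,378),110)
for n,u in (('red',(345,5)),('jar',(502,36)),('green',(663,8))): q(n,u,{'red':135,'jar':65,'green':135}[n])
s=cam('side')
for n,P in (('disc',(85,0,109)),('bridge',(137,0,118)),('cor',(210,-102,90)),('cor2',(210,102,90)),('knob',(*kn,136))): print(n,proj(s,T(p,P)).round(1))
print(bot.get_state()['eef_pos'],inv(p,bot.get_state()['eef_pos']))
im=cv2.imread('pics/side0.png')[190:360,240:400];cv2.imwrite('pics/s1.png',cv2.resize(im,(560,595),interpolation=cv2.INTER_CUBIC))
E
```

```text
[507.59199704  29.69482008  -1.79718892] 
 [[ 1.51  1.73]
 [-0.93  0.35]
 [-1.19 -1.  ]
 [ 0.92 -0.67]
 [ 0.15 -0.05]
 [-0.06 -0.06]
 [-0.04  0.97]
 [-0.51 -0.27]]
disc [488.4 -52.8 109. ] [84.7 -0.2]
knob [511.9 -40.4 136. ] [67.3 20. ]
s1 [475.4 -25.7  95. ] [ 61.2 -18.9]
s2 [503.6 -81.1  95. ] [108.9  21. ]
th knob 0.7243024851250619 slot 0.697467194206228
cross [544.2 189.2 136. ] [-163.7   -0.2]
tip [501.4  -4.6 103. ] [34.8  1.7]
pebA [590.4  73.6 110. ] [-61.3  70.9]
pebB [446.1  93.8 110. ] [-48.6 -74.3]
red [658.   59.3 135. ] [-62.6 139.9]
jar [655.7 -38.1  65. ] [ 32.8 159.5]
green [ 648.4 -124.   135. ] [118.2 171.7]
disc [[321.5 276.3]]
bridge [[326.  289.7]]
cor [[280.2 333.5]]
cor2 [[384.5 318.8]]
knob [[329.1 260.1]]
[149.00229968 606.69225959 236.13538307] [-481.78353925 -478.95431678]
```

View pics/s1.png

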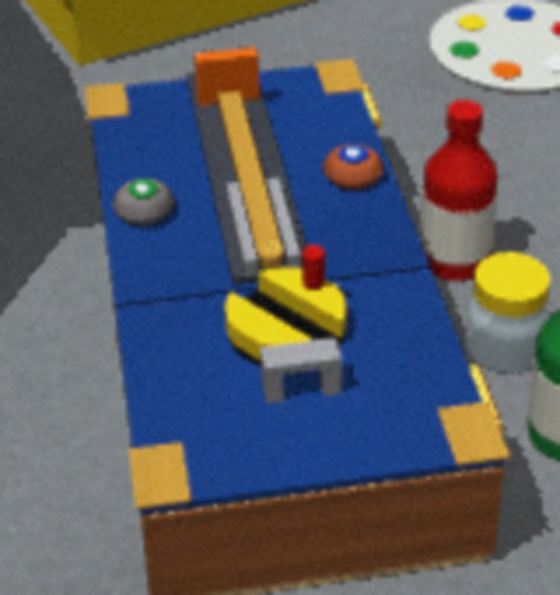

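The side crop agrees with the fit: disc at (286,310), bridge (302,352), knob (313,250), all within about 2 px. The disc is at about 0.71 rad. Tool +y is about chest −x and tool +x about chest −y. I'm closing the jaws and moving over.

Request:
move_arm([
  {"offset": [-0.3,-0.3,0],"delta_rot": [0,0,-0.14],"jaw": 1},
  {"offset": [-0.6,-0.6,0],"delta_rot": [0,0,0],"jaw": 1},
  {"offset": [-0.6,-0.6,0],"delta_rot": [0,0,0],"jaw": 1},
  {"offset": [-0.6,-0.6,0],"delta_rot": [0,0,0],"jaw": 1},
  {"offset": [-0.6,-0.6,0],"delta_rot": [0,0,0],"jaw": 1},
  {"offset": [-0.6,-0.6,0],"delta_rot": [0,0,0],"jaw": 1},
  {"offset": [-0.6,-0.6,0],"delta_rot": [0,0,0],"jaw": 1},
  {"offset": [-0.6,-0.6,0],"delta_rot": [0,0,0],"jaw": 1},
])

```text
time_s: 1.0
eef_pos: [318.3, 335.4, 236.7]
tcp_rot: [0.113, 0.994, 0.0, 0.0]
wrist_force: [0.7, 0.1, -0.6]
gripper_width: 27.6
grip_force: 0.0
```

Request:
move_arm([
  {"offset": [-0.6,-0.6,0],"delta_rot": [0,0,0],"jaw": 1},
  {"offset": [-0.6,-0.6,0],"delta_rot": [0,0,0],"jaw": 1},
  {"offset": [-0.6,-0.6,0],"delta_rot": [0,0,0],"jaw": 1},
  {"offset": [-0.6,-0.6,0],"delta_rot": [0,0,0],"jaw": 1},
  {"offset": [-0.6,-0.6,0],"delta_rot": [0,0,0],"jaw": 1},
  {"offset": [-0.6,-0.6,0],"delta_rot": [0,0,0],"jaw": 1},
  {"offset": [-0.6,-0.6,0],"delta_rot": [0,0,0],"jaw": 1},
  {"offset": [-0.3,-0.3,0],"delta_rot": [0,0,0],"jaw": 1},
])

```text
time_s: 1.8
eef_pos: [487.8, 63.8, 236.9]
tcp_rot: [0.115, 0.993, -0.0, 0.001]
wrist_force: [0.9, -0.4, -0.3]
gripper_width: 0.5
grip_force: 0.0
```

```bash
cat > st.py <<'E'
from h import *
from scipy.spatial.transform import Rotation as R
p=np.load('p.npy'); s=bot.get_state(); M=R.from_quat(s['tcp_rot']).as_matrix()
f=np.array(s['wrist_force']);c,sn=np.cos(p[2]),np.sin(p[2])
print('t',s['time_s'],'chest',inv(p,s['eef_pos']).round(1),'z',s['eef_pos'][2].round(1),'w',s['gripper_width'])
print('tool y vs -chest x deg',np.degrees(np.arctan2(M[1,1],M[0,1])-p[2]-np.pi).round(2)%360,'tilt',M[:,2].round(3),'F chest',(c*f[0]+sn*f[1]).round(2),(-sn*f[0]+c*f[1]).round(2),f[2].round(2))
E
python3 st.py
```

```text
t 1.8 chest [-28.8 -26.9] z 236.9 w 0.4969217275395185
tool y vs -chest x deg 359.81 tilt [ 0.001 -0.001 -1.   ] F chest 0.2 0.99 -0.27
```

Request:
move_arm([
  {"offset": [-0.5,-0.6,0],"delta_rot": [0,0,0],"jaw": 1},
  {"offset": [-0.54,-0.58,0],"delta_rot": [0,0,0],"jaw": 1},
  {"offset": [0,0,0.5],"delta_rot": [0,0,0],"jaw": 1},
  {"offset": [0,0,0.6],"delta_rot": [0,0,0],"jaw": 1},
  {"offset": [0,0,0.5],"delta_rot": [0,0,0],"jaw": 1},
  {"offset": [0,0,0.3],"delta_rot": [0,0,0],"jaw": 1},
  {"offset": [0,0,0.2],"delta_rot": [0,0,0],"jaw": 1},
  {"offset": [0,0,0],"delta_rot": [0,0,0],"jaw": 1},
])

```text
time_s: 2.6
eef_pos: [523.2, -1.8, 130.6]
tcp_rot: [0.113, 0.994, -0.0, -0.001]
wrist_force: [0.5, 0.6, -0.2]
gripper_width: 0.8
grip_force: 0.0
```

```bash
python3 st.py
python3 - <<'E'
from h import *
c=cam('top')['frame'][180:315,240:445];s=cam('side')['frame'][190:325,240:400]
c=cv2.resize(c,(456,300),interpolation=cv2.INTER_CUBIC);s=cv2.resize(s,(340,287),interpolation=cv2.INTER_CUBIC)
o=np.zeros((300,800,3),np.uint8);o[:300,:456]=c;o[:287,460:800]=s;save(o,'a1.png')
E
```

```text
t 2.6 chest [27.2 22.3] z 130.6 w 0.765243071907472
tool y vs -chest x deg 0.02 tilt [-0.002 -0.    -1.   ] F chest -0.73 0.39 -0.17
```

View pics/a1.png

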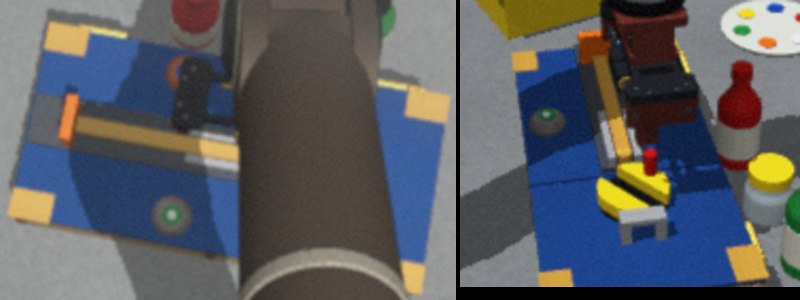

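The fingertip sits behind the knob (knob at (650,160) in the right panel), and nothing is disturbed. I'm pushing slowly along chest +x.

Request:
move_arm([
  {"offset": [-0.01,-0.08,0],"delta_rot": [0,0,0],"jaw": 1},
  {"offset": [-0.01,-0.08,0],"delta_rot": [0,0,0],"jaw": 1},
  {"offset": [-0.01,-0.08,0],"delta_rot": [0,0,0],"jaw": 1},
  {"offset": [-0.01,-0.08,0],"delta_rot": [0,0,0],"jaw": 1},
  {"offset": [-0.01,-0.06,0],"delta_rot": [0,0,0],"jaw": 1},
  {"offset": [0,-0.05,0],"delta_rot": [0,0,0],"jaw": 1},
  {"offset": [0,-0.05,0],"delta_rot": [0,0,0],"jaw": 1},
  {"offset": [0,-0.05,0],"delta_rot": [0,0,0],"jaw": 1},
])

```text
time_s: 3.5
eef_pos: [520.4, -28.2, 131.6]
tcp_rot: [0.113, 0.994, 0.0, -0.0]
wrist_force: [3.3, 4.6, 0.3]
gripper_width: 0.2
grip_force: 2.8
```

```bash
python3 st.py
```

```text
t 3.5 chest [53.6 25.4] z 131.6 w 0.2084898434951856
tool y vs -chest x deg 0.02 tilt [ 0.  0. -1.] F chest -5.21 2.22 0.32
```

Request:
move_arm([
  {"offset": [0,-0.04,0],"delta_rot": [0,0,0],"jaw": 1},
  {"offset": [0,-0.04,0],"delta_rot": [0,0,0],"jaw": 1},
  {"offset": [0,-0.04,0],"delta_rot": [0,0,0],"jaw": 1},
  {"offset": [0,0,0],"delta_rot": [0,0,0],"jaw": 1},
])

```text
time_s: 3.9
eef_pos: [521.5, -32.1, 132.2]
tcp_rot: [0.112, 0.994, 0.001, 0.002]
wrist_force: [7.1, 6.2, -4.6]
gripper_width: 0.1
grip_force: 3.7
```

```bash
python3 st.py
python3 - <<'E'
from h import *
s=cam('side')['frame'][240:310,280:360]
save(cv2.resize(s,(640,560),interpolation=cv2.INTER_CUBIC),'a2.png')
E
```

```text
t 3.9 chest [57.  27.5] z 132.2 w 0.06671333299957793
tool y vs -chest x deg 0.12 tilt [ 0.005  0.002 -1.   ] F chest -7.62 5.51 -4.55
```

View pics/a2.png

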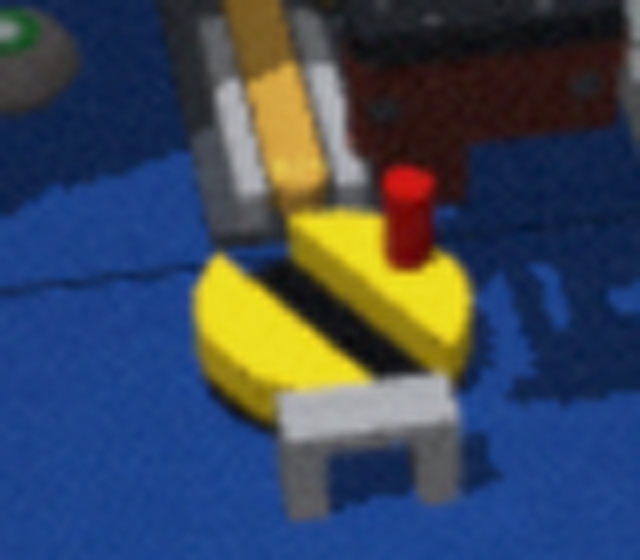

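The picture shows the disc partly turned, with the slot still about 0.3 rad off. The arm gives under load, so I'm continuing gently.

Request:
move_arm([
  {"offset": [0,-0.04,0],"delta_rot": [0,0,0],"jaw": 1},
  {"offset": [0,-0.04,0],"delta_rot": [0,0,0],"jaw": 1},
  {"offset": [0,-0.04,0],"delta_rot": [0,0,0],"jaw": 1},
  {"offset": [0,0,0],"delta_rot": [0,0,0],"jaw": 1},
])

```text
time_s: 4.35
eef_pos: [519.7, -38.8, 132.5]
tcp_rot: [0.112, 0.994, 0.001, 0.002]
wrist_force: [3.3, 3.9, 1.3]
gripper_width: 0.6
grip_force: 1.8
```

```bash
python3 st.py
python3 - <<'E'
from h import *
s=cam('side')['frame'][240:310,280:360]
save(cv2.resize(s,(640,560),interpolation=cv2.INTER_CUBIC),'a3.png')
E
```

```text
t 4.35 chest [64.1 27.2] z 132.5 w 0.5999071741196186
tool y vs -chest x deg 0.09 tilt [ 0.004  0.001 -1.   ] F chest -4.55 2.38 1.28
```

View pics/a3.png

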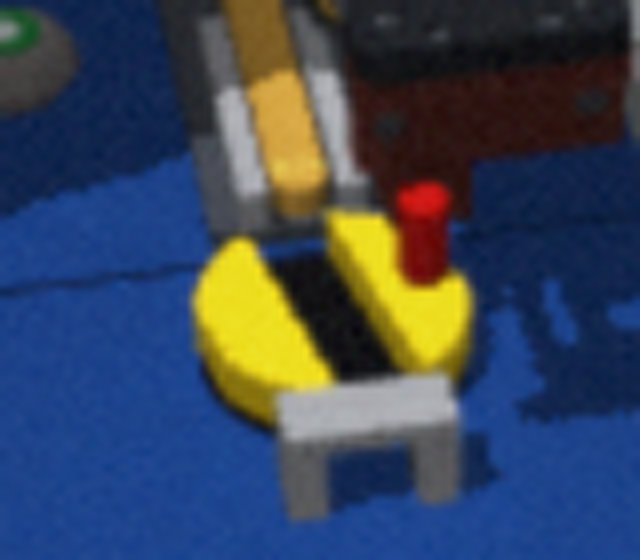

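Run:
```python
from h import *
p=np.load('p.npy');s=cam('side')
def ang(th):
    c,n=np.cos(th),np.sin(th)
    P=[(85+c*a-n*b,c*b+n*a,z) for a,b,z in((-33.9,12,109),(33.9,12,109),(-33.9,-12,109),(33.9,-12,109),(0,26,136))]
    return ((proj(s,T(p,P))-[280,240]+.5)*8).round().astype(int).tolist()
for th in(.2,.1,0,-.1): print(th,ang(th))
```

```text
0.2 [[331, 208], [427, 363], [249, 229], [341, 387], [426, 192]]
0.1 [[344, 208], [416, 369], [259, 224], [327, 387], [430, 198]]
0 [[357, 209], [405, 374], [270, 219], [313, 386], [432, 204]]
-0.1 [[370, 210], [392, 378], [282, 216], [299, 384], [434, 210]]
```

The slot edges run (255,240)→(333,383) and (328,213)→(410,372), so the angle is about 0.16 rad. It needs about 4 mm more.

Request:
move_arm([
  {"offset": [0,-0.03,0],"delta_rot": [0,0,0],"jaw": 1},
  {"offset": [0,-0.03,0],"delta_rot": [0,0,0],"jaw": 1},
  {"offset": [0,-0.02,0],"delta_rot": [0,0,0],"jaw": 1},
  {"offset": [0,0,0],"delta_rot": [0,0,0],"jaw": 1},
])

```text
time_s: 4.85
eef_pos: [516.6, -44.1, 131.6]
tcp_rot: [0.113, 0.994, -0.0, -0.0]
wrist_force: [2.8, 2.5, 1.4]
gripper_width: 0.5
grip_force: 1.3
```

```bash
python3 st.py
python3 - <<'E'
from h import *
s=cam('side')['frame'][240:310,280:360]
save(cv2.resize(s,(640,560),interpolation=cv2.INTER_CUBIC),'a4.png')
# slot edges: right yellow region edge / left region, per row
def cen(f):
    r=cv2.resize(f,(640,560),interpolation=cv2.INTER_CUBIC).astype(int)
    dark=(r.max(2)<60); out=[]
    for v in range(265,375,10):
        u=np.where(dark[v,240:440])[0]+240; out.append((v,u.min(),u.max()) if len(u) else v)
    return out
a3=cv2.imread('pics/a3.png'); 
def edges(im):
    r=im.astype(int); d=(r.max(2)<70); L=[];Rr=[];V=[]
    for v in range(275,372,4):
        u=np.where(d[v,250:420])[0]
        if len(u)>15: V.append(v);L.append(u.min()+250);Rr.append(u.max()+250)
    return np.polyfit(V,L,1).round(3),np.polyfit(V,Rr,1).round(3)
for n in('a2','a3','a4'): print(n,edges(cv2.imread(f'pics/{n}.png')))
E
```

```text
t 4.85 chest [69.9 25.3] z 131.6 w 0.46247202739946813
tool y vs -chest x deg 0.0 tilt [-0. -0. -1.] F chest -3.09 2.15 1.44
a2 (array([  1.219, -81.265]), array([  1.211, -23.763]))
a3 (array([  0.604, 110.54 ]), array([  0.614, 170.883]))
a4 (array([  0.228, 225.015]), array([2.59000e-01, 2.88993e+02]))
```

Request:
move_arm([
  {"offset": [0,0.2,0],"delta_rot": [0,0,0],"jaw": 1},
  {"offset": [0,0.4,0],"delta_rot": [0,0,0],"jaw": 1},
  {"offset": [0,0,-0.6],"delta_rot": [0,0,0],"jaw": 1},
  {"offset": [0,0,-0.8],"delta_rot": [0,0,0],"jaw": 1},
  {"offset": [0.1,0.8,0],"delta_rot": [0,0,0],"jaw": 1},
  {"offset": [0.1,0.8,0],"delta_rot": [0,0,0],"jaw": 1},
  {"offset": [0.1,0.8,0],"delta_rot": [0,0,0],"jaw": 1},
  {"offset": [0.1,0.8,0],"delta_rot": [0,0,0],"jaw": 1},
])

```text
time_s: 5.7
eef_pos: [539.0, 147.3, 201.2]
tcp_rot: [0.113, 0.994, -0.001, -0.001]
wrist_force: [-0.1, -0.8, 1.4]
gripper_width: 0.9
grip_force: 0.0
```

Request:
move_arm([
  {"offset": [0.1,0.8,0],"delta_rot": [0,0,0],"jaw": 1},
  {"offset": [0,0.8,0],"delta_rot": [0,0,0],"jaw": 1},
  {"offset": [0,0.1,0],"delta_rot": [0,0,0],"jaw": 1},
  {"offset": [0,0,0],"delta_rot": [0,0,0],"jaw": 1},
])

```text
time_s: 6.1
eef_pos: [553.1, 230.9, 200.5]
tcp_rot: [0.112, 0.994, -0.001, -0.001]
wrist_force: [0.5, -0.9, -0.5]
gripper_width: 0.4
grip_force: 0.0
```

```bash
python3 st.py
python3 - <<'E'
from h import *
c=cam('top')['frame'][180:315,240:445]
save(cv2.resize(c,(800,527),interpolation=cv2.INTER_CUBIC),'b1.png')
E
```

```text
t 6.1 chest [-206.2   -0.8] z 200.5 w 0.37999843806778755
tool y vs -chest x deg 0.16 tilt [-0.002 -0.002 -1.   ] F chest 0.74 0.67 -0.54
```

View pics/b1.png

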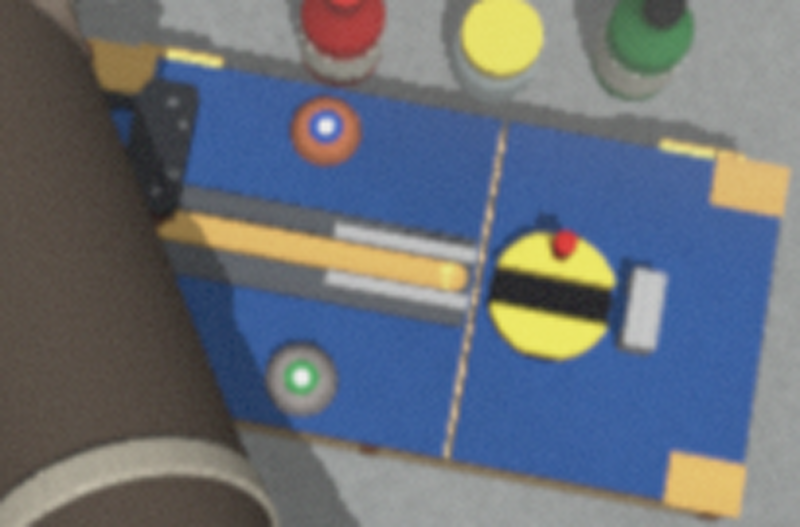

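The slot centreline runs (492,287)→(611,305), parallel to the chest axis, so the disc is aligned, and the pebbles haven't moved. I'm lowering behind the crosspiece and pushing.

Request:
move_arm([
  {"offset": [0,0,0.5],"delta_rot": [0,0,0],"jaw": 1},
  {"offset": [0,0,0.6],"delta_rot": [0,0,0],"jaw": 1},
  {"offset": [0,0,0.4],"delta_rot": [0,0,0],"jaw": 1},
  {"offset": [0,0,0.15],"delta_rot": [0,0,0],"jaw": 1},
  {"offset": [0,0,0],"delta_rot": [0,0,0],"jaw": 1},
])

```text
time_s: 6.65
eef_pos: [553.7, 228.0, 118.5]
tcp_rot: [0.114, 0.993, -0.001, -0.001]
wrist_force: [1.3, -0.8, -0.5]
gripper_width: 0.6
grip_force: 0.0
```

```bash
python3 st.py
```

```text
t 6.65 chest [-203.5    0.4] z 118.5 w 0.55061590356937
tool y vs -chest x deg 359.9 tilt [-0.002 -0.002 -1.   ] F chest 0.45 1.49 -0.5
```

Request:
move_arm([
  {"offset": [0,-0.08,0],"delta_rot": [0,0,0],"jaw": 1},
  {"offset": [0,-0.08,0],"delta_rot": [0,0,0],"jaw": 1},
  {"offset": [0,-0.08,0],"delta_rot": [0,0,0],"jaw": 1},
  {"offset": [0,-0.08,0],"delta_rot": [0,0,0],"jaw": 1},
  {"offset": [0,-0.08,0],"delta_rot": [0,0,0],"jaw": 1},
  {"offset": [0,-0.08,0],"delta_rot": [0,0,0],"jaw": 1},
  {"offset": [0,-0.08,0],"delta_rot": [0,0,0],"jaw": 1},
  {"offset": [0,-0.08,0],"delta_rot": [0,0,0],"jaw": 1},
])

```text
time_s: 7.45
eef_pos: [547.1, 199.1, 119.3]
tcp_rot: [0.113, 0.994, 0.0, 0.0]
wrist_force: [0.8, 2.3, 1.1]
gripper_width: 0.1
grip_force: 1.4
```

```bash
python3 st.py
```

```text
t 7.45 chest [-173.9    0.5] z 119.3 w 0.08620391544213694
tool y vs -chest x deg 0.04 tilt [ 0.001  0.001 -1.   ] F chest -2.37 0.27 1.08
```

Request:
move_arm([
  {"offset": [0,-0.08,0],"delta_rot": [0,0,0],"jaw": 1},
  {"offset": [0,-0.08,0],"delta_rot": [0,0,0],"jaw": 1},
  {"offset": [0,-0.08,0],"delta_rot": [0,0,0],"jaw": 1},
  {"offset": [0,-0.08,0],"delta_rot": [0,0,0],"jaw": 1},
  {"offset": [0,-0.08,0],"delta_rot": [0,0,0],"jaw": 1},
  {"offset": [0,-0.08,0],"delta_rot": [0,0,0],"jaw": 1},
])

```text
time_s: 8.05
eef_pos: [541.6, 175.1, 119.3]
tcp_rot: [0.113, 0.994, 0.0, 0.0]
wrist_force: [1.1, 3.7, 2.0]
gripper_width: 0.2
grip_force: 2.0
```

```bash
python3 st.py
```

```text
t 8.05 chest [-149.3    0.5] z 119.3 w 0.2400889875596073
tool y vs -chest x deg 0.02 tilt [ 0.  0. -1.] F chest -3.9 0.25 2.03
```

Request:
move_arm([
  {"offset": [0,-0.08,0],"delta_rot": [0,0,0],"jaw": 1},
  {"offset": [0,-0.08,0],"delta_rot": [0,0,0],"jaw": 1},
  {"offset": [0,-0.08,0],"delta_rot": [0,0,0],"jaw": 1},
  {"offset": [0,-0.08,0],"delta_rot": [0,0,0],"jaw": 1},
  {"offset": [0,-0.08,0],"delta_rot": [0,0,0],"jaw": 1},
  {"offset": [0,-0.08,0],"delta_rot": [0,0,0],"jaw": 1},
  {"offset": [0,-0.08,0],"delta_rot": [0,0,0],"jaw": 1},
])

```text
time_s: 8.75
eef_pos: [535.3, 147.8, 119.2]
tcp_rot: [0.113, 0.994, 0.0, 0.0]
wrist_force: [0.5, 4.5, 4.2]
gripper_width: 0.3
grip_force: 2.6
```

```bash
python3 st.py
```

```text
t 8.75 chest [-121.3    0.5] z 119.2 w 0.27756086797421314
tool y vs -chest x deg 0.02 tilt [ 0.  0. -1.] F chest -4.55 -0.49 4.16
```

Request:
move_arm([
  {"offset": [0,-0.08,0],"delta_rot": [0,0,0],"jaw": 1},
  {"offset": [0,-0.08,0],"delta_rot": [0,0,0],"jaw": 1},
  {"offset": [0,-0.08,0],"delta_rot": [0,0,0],"jaw": 1},
  {"offset": [0,-0.08,0],"delta_rot": [0,0,0],"jaw": 1},
  {"offset": [0,-0.08,0],"delta_rot": [0,0,0],"jaw": 1},
])

```text
time_s: 9.25
eef_pos: [530.8, 128.3, 119.2]
tcp_rot: [0.113, 0.994, 0.0, 0.0]
wrist_force: [1.3, 4.8, 3.9]
gripper_width: 0.7
grip_force: 2.8
```

```bash
python3 st.py
```

```text
t 9.25 chest [-101.3    0.5] z 119.2 w 0.7114970087876014
tool y vs -chest x deg 0.02 tilt [ 0.  0. -1.] F chest -4.97 0.16 3.9
```

Request:
move_arm([
  {"offset": [0,-0.06,0],"delta_rot": [0,0,0],"jaw": 1},
  {"offset": [0,-0.06,0],"delta_rot": [0,0,0],"jaw": 1},
  {"offset": [0,-0.06,0],"delta_rot": [0,0,0],"jaw": 1},
  {"offset": [0,-0.06,0],"delta_rot": [0,0,0],"jaw": 1},
  {"offset": [0,-0.06,0],"delta_rot": [0,0,0],"jaw": 1},
  {"offset": [0,-0.06,0],"delta_rot": [0,0,0],"jaw": 1},
])

```text
time_s: 9.85
eef_pos: [526.8, 110.9, 119.2]
tcp_rot: [0.113, 0.994, 0.0, 0.0]
wrist_force: [1.9, 4.8, 3.7]
gripper_width: 0.6
grip_force: 2.9
```

```bash
python3 st.py
```

```text
t 9.85 chest [-83.4   0.5] z 119.2 w 0.6356151883900767
tool y vs -chest x deg 0.02 tilt [ 0.  0. -1.] F chest -5.14 0.79 3.7
```

Request:
move_arm([
  {"offset": [0,-0.05,0],"delta_rot": [0,0,0],"jaw": 1},
  {"offset": [0,-0.05,0],"delta_rot": [0,0,0],"jaw": 1},
  {"offset": [0,-0.05,0],"delta_rot": [0,0,0],"jaw": 1},
  {"offset": [0,-0.05,0],"delta_rot": [0,0,0],"jaw": 1},
])

```text
time_s: 10.25
eef_pos: [524.4, 101.2, 119.2]
tcp_rot: [0.113, 0.994, 0.0, 0.0]
wrist_force: [1.5, 5.5, 4.2]
gripper_width: 0.3
grip_force: 2.9
```

```bash
python3 st.py
```

```text
t 10.25 chest [-73.4   0.4] z 119.2 w 0.2690628029992409
tool y vs -chest x deg 0.02 tilt [ 0.  0. -1.] F chest -5.73 0.25 4.18
```

Request:
move_arm([
  {"offset": [0,-0.04,0],"delta_rot": [0,0,0],"jaw": 1},
  {"offset": [0,-0.04,0],"delta_rot": [0,0,0],"jaw": 1},
  {"offset": [0,-0.04,0],"delta_rot": [0,0,0],"jaw": 1},
])

```text
time_s: 10.55
eef_pos: [523.1, 95.3, 119.2]
tcp_rot: [0.113, 0.994, 0.0, 0.0]
wrist_force: [1.0, 5.4, 4.4]
gripper_width: 0.3
grip_force: 2.9
```

```bash
python3 st.py
```

```text
t 10.55 chest [-67.5   0.4] z 119.2 w 0.3073741809033544
tool y vs -chest x deg 0.02 tilt [ 0.  0. -1.] F chest -5.52 -0.26 4.36
```

Request:
move_arm([
  {"offset": [0,-0.03,0],"delta_rot": [0,0,0],"jaw": 1},
  {"offset": [0,-0.03,0],"delta_rot": [0,0,0],"jaw": 1},
])

```text
time_s: 10.75
eef_pos: [522.8, 94.2, 119.4]
tcp_rot: [0.112, 0.994, 0.001, 0.0]
wrist_force: [3.0, 13.4, 2.4]
gripper_width: 0.3
grip_force: 6.8
```

```bash
python3 st.py
```

```text
t 10.75 chest [-66.3   0.4] z 119.4 w 0.34286053870109356
tool y vs -chest x deg 0.07 tilt [ 0.001  0.002 -1.   ] F chest -13.78 -0.1 2.37
```

The bar has stopped and the force jumped to 13.8 N at the expected place, so it is home. I'm backing straight off, then lifting and swinging away to look.

Request:
move_arm([
  {"offset": [0,0,0],"delta_rot": [0,0,0],"jaw": 1},
  {"offset": [0,0.2,0],"delta_rot": [0,0,0],"jaw": 1},
  {"offset": [0,0.5,0],"delta_rot": [0,0,0],"jaw": 1},
  {"offset": [0,0,-0.7],"delta_rot": [0,0,0],"jaw": 1},
  {"offset": [0,0,-0.9],"delta_rot": [0,0,0],"jaw": 1},
  {"offset": [0,0.8,-0.4],"delta_rot": [0,0,0],"jaw": 1},
  {"offset": [0,0.9,0],"delta_rot": [0,0,0],"jaw": 1},
  {"offset": [0,0.9,0],"delta_rot": [0,0,0],"jaw": 1},
])

```text
time_s: 11.55
eef_pos: [559.7, 253.0, 219.6]
tcp_rot: [0.114, 0.993, -0.001, 0.0]
wrist_force: [0.4, 1.2, 0.8]
gripper_width: 0.6
grip_force: 0.0
```

Request:
move_arm([
  {"offset": [0,0.9,0],"delta_rot": [0,0,0],"jaw": 1},
  {"offset": [0,0.9,0],"delta_rot": [0,0,0],"jaw": 1},
  {"offset": [0,0.5,0],"delta_rot": [0,0,0],"jaw": 1},
  {"offset": [0,0,0],"delta_rot": [0,0,0],"jaw": 1},
])

```text
time_s: 11.95
eef_pos: [583.8, 368.6, 216.7]
tcp_rot: [0.111, 0.994, -0.001, -0.001]
wrist_force: [0.1, 0.4, -0.6]
gripper_width: 0.3
grip_force: 0.0
```

```bash
python3 st.py
python3 - <<'E'
from h import *
p=np.load('p.npy');C=cam('top');c=C['frame'][180:315,240:445]
save(cv2.resize(c,(800,527),interpolation=cv2.INTER_CUBIC),'d1.png')
print(((proj(C,T(p,[(-51,0,136),(150,0,101),(-51,23,136),(-51,-23,136),(-57,0,136),(-45,0,136)]))-[240,180]+.5)*800/205).round())
E
```

```text
t 11.95 chest [-347.4   -1.8] z 216.7 w 0.26813726439931596
tool y vs -chest x deg 0.27 tilt [-0.003 -0.002 -1.   ] F chest -0.43 -0.04 -0.61
[[322. 243.]
 [664. 317.]
 [329. 204.]
 [314. 283.]
 [311. 241.]
 [332. 245.]]
```

View pics/d1.png

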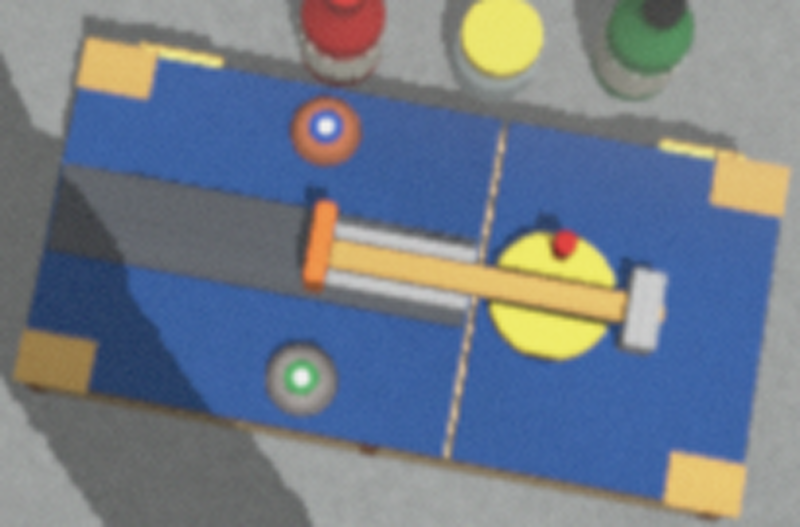

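The crosspiece at (321,244) is against the walls, where home was predicted at (322,243). The tip shows past the bridge at (663,314), and nothing else has moved. I'm handing in.

```bash
python3 -c "
from plant import bot
print(bot.sign_off())"
```

```text
the job is handed in; nothing more can be done
None
```

The chest is locked and the job handed in: slot lined up, bar pushed through slot and bridge with its crosspiece against the channel end, pebbles and paints undisturbed (water pot not re-imaged), hand clear, about 12 s used.

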